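# Clear the flat-lap grinder and take off its hub cap

## Robot

A 6-joint arm with a two-finger parallel gripper is mounted at the origin on the work surface. World frame = base frame: x ahead of the robot, y to its left, z up, the work surface at z = 0. Lengths are in m, angles in rad, forces in N, time in s.
With the tool pointing down it reaches from about 0.375 to 0.9 m from the base axis. Payload 3.1 kg.
Tool frame: the origin (TCP) lies midway between the tips of the shut fingers; the grasp point (between the pads) lies 19 mm behind it; y points along the fingers, x is the direction in which the jaws open and shut, and the axes are right-handed (so a half turn about y gives the same grasp; the last joint's range is limited). The gripper opens to 87 mm and grips with 3 to 60 N. Pads are 19 mm wide; open, the fingers measure 117 mm over their backs; the gripper's body (75 mm by 190 mm) begins 51 mm behind the grasp point.
Start: joints at [1.143, 0.527, 1.433, -0, 1.181, -0.178], TCP at [0.154, 0.606, 0.223] pointing down, gripper open.
Joint ranges: [-3.08, 3.08], [-0.75, 2.2], [0.22, 2.44], [-1.43, 4.57], [0, 2.65], [-2.85, 2.85]. Speed limits (rad/s): [2.79, 2.79, 3.14, 3.14, 3.14, 3.14].

## Interface

Orientations are given as [roll, pitch, yaw] about the fixed x, y, z axes, in that order (R = Rz(yaw) Ry(pitch) Rx(roll)).
In Python, from rig import bot, ik, viewer, nets, read_clock, read_joints, read_joint_vel, read_tau, read_tcp_pos, read_eef_rot, read_ft_force, read_ft_torque, read_grip_width gives the robot as it stands. Calls block until the motion is done:
- bot.goto(position, orientation): joint-space move of the TCP to a pose.
- bot.servo_line(position, attitude=None, rate=0.15, f_stop=None): straight line of the TCP; attitude=None keeps the orientation; rate is the mean speed in m/s. With f_stop (N) it stops when the force on the tool has changed by that much, and returns True; else False.
- bot.goto_joints(angles): joint-space move.
- bot.ungrasp() and bot.close_gripper(): open the fingers fully, or close them until they stop; the grip force is fixed at half the most.
- bot.hold(seconds).
- ik(position, orientation): joint angles nearest the present ones, or None.
- viewer.capture(name): name is "scene" or "top"; returns a dict with "image" (384x512x3 uint8, red, green, blue), "fx", "fy", "cx", "cy" (pixels), "k1" (the pictures are not rectified: a ray, as slopes to the right and down, at radius r is drawn at 1 + k1 r^2 times it, then the intrinsics apply), "eye" and "rotation" of the camera in the world. Camera axes: x right, y down, z forward; pixel columns grow to the right and rows downward; lengths in m; the calibration is good to about 2 mm. A picture is of the moment at which its call begins. There is no depth.
A pose or a line that the arm cannot do raises bot.Unreachable and nothing moves.
- bot.job_done(): hands the job in, once; it reports no verdict.
Trained networks look in the newest picture that a camera, given by its name, has taken for a name from the list of things; names that differ only in an ending like _2 or _b are one class to them, and where a whole thing is asked for, a point or a joint stands for the part that bears it (a point fixed in the world has none). Each returns a list of dicts, best first, with "p" (0 to 1); they miss things now and then, are a little off and sometimes report something else, mostly with a low value. They report only what shows in the picture. A call takes as long as a camera call.
- nets.find_in(thing, camera): "rect" ([left, top, width, height] in pixels, round what is visible of it).
- nets.mark_of(thing, camera): "position" ([row, column] in pixels: a listed point, or the origin of a listed thing).
Readings, each from a call of its own:
- read_clock(): time.
- read_joints(): joint angles.
- read_joint_vel(): joint speeds.
- read_tau(): joint torques, N m.
- read_tcp_pos(): TCP position.
- read_eef_rot(): TCP orientation.
- read_ft_force(): force on the tool from outside, world axes, zero at the start.
- read_ft_torque(): the same for the moment, N m.
- read_grip_width(): opening from 0.0 (shut) to 1.0 (fully open).
Only numpy, scipy, OpenCV 4.12 (cv2) and the standard library are available. Lean on these libraries where they do the work, as an engineer would, in place of code of your own. Each camera call takes 0.05 s, during which the arm holds its last target.

## Task

The grinding disc on the blue flat-lap grinder is due for a change. Hold the scraper block and wipe the three tile shards off the disc into the white drip tray around it (use the scraper, not your fingers), then set the scraper back down on the bench. Then undo the orange hub cap - nobody knows whether this spindle's thread is left- or right-handed, so try it both ways to find out - lift it off, and finish still holding it about 10 cm above the disc, leaving the jars and the bowl where they stand.

Things in the scene. Friction and masses are not known exactly. Their poses are not given: they have to be found in the camera images.
- lap: Flat-lap grinder, fixed, control panel facing its own -x. Origin under the spindle at bench level, z up. Blue housing 270 x 270 mm; on it an open square white drip tray, 270 x 270 mm outside, walls 5 mm, floor 71 mm and wall tops 98 mm above the bench. Behind it (x 200 to 300 mm, 85 mm to either side) stands its drive unit, a grey box 160 mm high with its handle.
- disc: Round grey grinding disc in the middle of the tray, diameter 180 mm, 8 mm thick, origin at the centre of its underside (92 mm above the bench); its top is 100 mm above the bench. Locked: it does not turn. A gap at least 40 mm wide and 29 mm deep runs round it inside the tray.
- hub (a point): Centre of the disc's top face, on the spindle axis, 100 mm above the bench; axes as the grinder's. Here a spindle stub 17 mm tall, hidden in the cap, carries a coarse two-start thread, left- or right-handed from start to start. A cap not undone cannot be pulled off.
- cap: Orange knob, diameter 50, height 42 mm, 0.12 kg, white line across its top along its x. Origin: centre of its underside, on the disc; z up. Solid from 20 mm up: grip there. Wrong way: stops within 0.2 rad (0.35 forced), fingers slip. Right way (from above: counter-clockwise if right-hand thread, else clockwise) it turns easily; 1.1 to 1.6 rad from the start it lifts off. No rise needed while turning.
- shard0: Shard of a glazed tile, terracotta with a green top, 26 x 17 x 8 mm (its x, y, z), 12 g, lying flat and loose on the disc. Origin at the centre of its underside. The three lie together on one side of the cap (any side), 40 to 80 mm from the spindle axis, in a strip 110 mm long that runs past the cap.
- shard1: Shard of a glazed tile, terracotta with a green top, 22 x 19 x 8 mm (its x, y, z), 12 g, lying flat and loose on the disc. Origin at the centre of its underside. The three lie together on one side of the cap (any side), 40 to 80 mm from the spindle axis, in a strip 110 mm long that runs past the cap.
- shard2: Shard of a glazed tile, terracotta with a green top, 24 x 15 x 8 mm (its x, y, z), 12 g, lying flat and loose on the disc. Origin at the centre of its underside. The three lie together on one side of the cap (any side), 40 to 80 mm from the spindle axis, in a strip 110 mm long that runs past the cap.
- scraper: The scraper block, standing loose on the bench to the left or right of the grinder. Origin at the centre of its underside, z up. Length 80 mm along its y. Lower part (black rubber sole and beech) 28 mm thick along its x, up to 30 mm high; above that a beech grip 22 mm thick along x and 76 mm long, up to 72 mm high. About 0.12 kg.
- jar_green: Bystander: six-sided glass jar of green pigment with a white lid, 68 mm across, 116 mm high, loose. Origin at the centre of its underside.
- jar_teal: Bystander: six-sided glass jar of teal pigment with a white lid, 72 mm across, 126 mm high, loose. Origin at the centre of its underside.
- bowl: Bystander: green glazed bowl, 110 mm across, 50 mm high, loose. Origin at the centre of its underside.

How it is judged:
On the way, in this order (a step that is already met when the one before it is completed fails the run):
1. all three shards lie in the drip tray while the cap is still on its spindle (z of shard0 in the frame of lap between 0.06 and 0.096 m and x of shard0 in the frame of lap between -0.13 and 0.13 m and y of shard0 in the frame of lap between -0.13 and 0.13 m and z of shard1 in the frame of lap between 0.06 and 0.096 m and x of shard1 in the frame of lap between -0.13 and 0.13 m and y of shard1 in the frame of lap between -0.13 and 0.13 m and z of shard2 in the frame of lap between 0.06 and 0.096 m and x of shard2 in the frame of lap between -0.13 and 0.13 m and y of shard2 in the frame of lap between -0.13 and 0.13 m and z of cap in the frame of hub below 0.012 m and horizontal distance between cap and hub below 0.008 m), for 0.2 s.
2. the scraper is set down on the bench, the cap still on (height (world z) of scraper between -0.01 and 0.025 m and linear speed of scraper below 0.03 m/s and contact force between the fingers and scraper below 0.1 N and z of cap in the frame of hub below 0.012 m and horizontal distance between cap and hub below 0.008 m), for 0.2 s.
3. the cap is off its spindle and held up by the fingers (z of cap in the frame of hub above 0.06 m and contact force between the fingers and cap above 1 N), for 0.3 s.
At the end, for the whole second after the job is handed in: Fingers hold the cap still, within 35 degrees of upright, its underside 60 to 300 mm above the disc, clear of grinder and scraper; all shards lie in the drip tray below the disc's top; the scraper rests on the bench; jars and bowl stand within 30 mm of their start (all of step 3 and z of shard0 in the frame of lap between 0.06 and 0.096 m and x of shard0 in the frame of lap between -0.13 and 0.13 m and y of shard0 in the frame of lap between -0.13 and 0.13 m and z of shard1 in the frame of lap between 0.06 and 0.096 m and x of shard1 in the frame of lap between -0.13 and 0.13 m and y of shard1 in the frame of lap between -0.13 and 0.13 m and z of shard2 in the frame of lap between 0.06 and 0.096 m and x of shard2 in the frame of lap between -0.13 and 0.13 m and y of shard2 in the frame of lap between -0.13 and 0.13 m and z of cap in the frame of hub below 0.3 m and angle between cap's own z axis and vertical below 0.6 rad and linear speed of cap below 0.05 m/s and contact force between cap and lap below 0.1 N and contact force between cap and scraper below 0.1 N and height (world z) of scraper between -0.01 and 0.025 m and linear speed of scraper below 0.03 m/s and distance of each of jar_green, jar_teal, bowl from where it was at the start of the episode below 0.03 m and angle between each of jar_green, jar_teal, bowl's own z axis and vertical below 0.3 rad); the arm keeps its last pose, push and grip.
It fails at once if the robot touches a shard itself instead of wiping with the scraper (contact force between any of the fingers, the arm and shard0 above 0.5 N or contact force between any of the fingers, the arm and shard1 above 0.5 N or contact force between any of the fingers, the arm and shard2 above 0.5 N).
It fails at once if a jar or the bowl is knocked more than 30 mm or over (distance of any of jar_green, jar_teal, bowl from where it was at the start of the episode above 0.03 m or angle between any of jar_green, jar_teal, bowl's own z axis and vertical above 0.5 rad).
It also fails if it takes over 61 s, if anything falls off the work surface, if the arm or the gripper's body presses on something with over 40 N, if the wrist force passes 120 N, or if a joint passes its speed limit or range.

## Working session

There is one attempt and no reset: what is moved stays moved. The work goes in short steps, each a Python script; the robot and the scene stay as the last script left them, time stands still between calls to the robot, and variables do not carry over. Pictures are saved under pics/ and viewed, and the job is handed in when it is done.

```bash
ls; mkdir -p pics; python3 - <<'E'
from rig import *
import cv2
for n in ("scene","top"):
    c=viewer.capture(n); cv2.imwrite(f"pics/{n}0.png",cv2.resize(c["image"][:,:,::-1],(800,600),interpolation=cv2.INTER_CUBIC))
    print(n,{k:v for k,v in c.items() if k!="image"})
    for t in ["lap","disc","hub","cap","shard0","shard1","shard2","scraper","jar_green","jar_teal","bowl"]:
        print(t,[(round(d["p"],2),d["position"]) for d in nets.mark_of(t,n)[:3]])
print(read_clock(),read_tcp_pos(),read_eef_rot(),read_grip_width())
E
```

```text
pics
scene {'fx': 459.7398508209547, 'fy': 459.7398508209547, 'cx': 260.9839794857119, 'cy': 188.83721884646283, 'k1': -0.1582435321293969, 'eye': array([ 1.06420101, -0.05953176,  0.83359788]), 'rotation': array([-2.47369304e+00, -1.90675831e-03,  1.46963477e+00])}
lap [(0.92, [235.5, 255.1])]
disc [(0.98, [207.4, 255.5])]
hub [(0.28, [183.2, 257.8])]
cap [(0.83, [208.5, 257.0])]
shard0 [(0.63, [183.8, 257.7]), (0.55, [191.5, 228.2]), (0.45, [180.9, 245.9])]
shard1 [(0.63, [183.8, 257.7]), (0.55, [191.5, 228.2]), (0.45, [180.9, 245.9])]
shard2 [(0.63, [183.8, 257.7]), (0.55, [191.5, 228.2]), (0.45, [180.9, 245.9])]
scraper [(0.78, [213.8, 358.5])]
jar_green [(0.94, [257.0, 146.9])]
jar_teal [(0.55, [192.4, 138.6])]
bowl [(0.74, [163.3, 345.8])]
top {'fx': 438.7659150616198, 'fy': 438.7659150616198, 'cx': 256.5134376613413, 'cy': 194.8499335053413, 'k1': -0.042263486626436426, 'eye': array([ 0.39622561, -0.01293401,  1.10006682]), 'rotation': array([-3.06765679,  0.01209506, -1.55881358])}
lap []
disc [(0.88, [170.8, 262.7])]
hub []
cap []
shard0 [(0.67, [196.2, 256.1]), (0.52, [195.1, 269.7])]
shard1 [(0.67, [196.2, 256.1]), (0.52, [195.1, 269.7])]
shard2 [(0.67, [196.2, 256.1]), (0.52, [195.1, 269.7])]
scraper [(0.62, [182.2, 170.8])]
jar_green [(0.86, [164.6, 357.6]), (0.45, [172.7, 264.7])]
jar_teal [(0.83, [225.9, 365.3])]
bowl [(0.74, [245.9, 171.8])]
1.2 [0.15445459 0.60556413 0.22252771] [-1.57078711e+00  8.70826181e-05  1.32101088e+00] 1.0039751170518645
```

View pics/scene0.png

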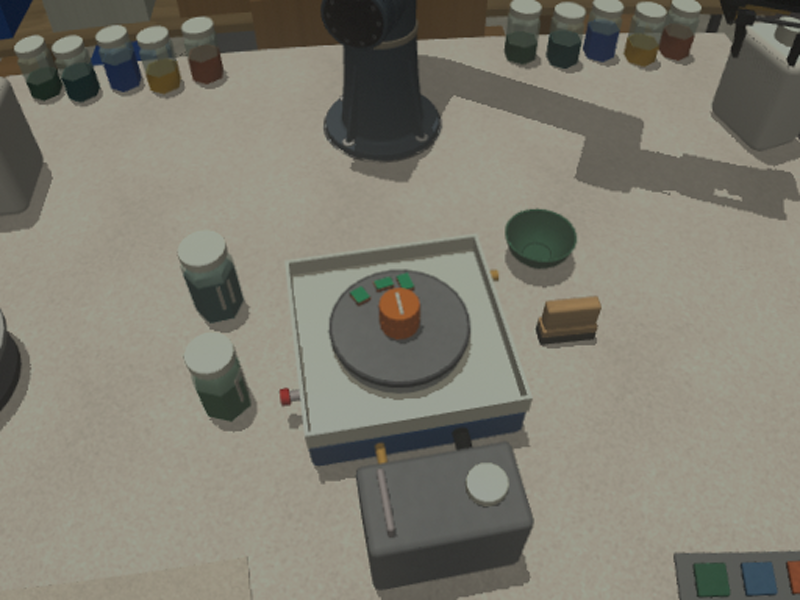

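View pics/top0.png

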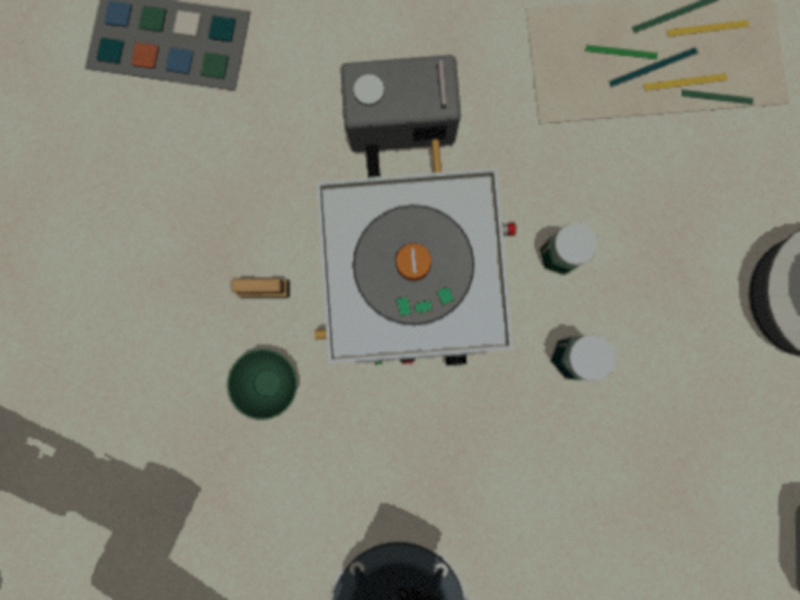

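The scene view shows the grinder centred, with three green shards on the robot side of the cap. In the top view (800 px) they are at about (404,307), (424,307) and (446,295), with the cap at (414,260). The scraper is at about (260,287), the bowl at (262,383), and the jars are on the right. Next I'll localize these accurately.

```bash
cat > h.py <<'E'
from rig import *
import numpy as np, cv2
from scipy.spatial.transform import Rotation as R
def K(c): return np.array([[c["fx"],0,c["cx"]],[0,c["fy"],c["cy"]],[0,0,1.]])
def p2w(c,uv,z):
    uv=np.asarray(uv,float).reshape(-1,1,2)
    n=cv2.undistortPoints(uv,K(c),np.array([c["k1"],0,0,0.]))[:,0]
    d=R.from_euler('xyz',c["rotation"]).apply(np.c_[n,np.ones(len(n))])
    z=np.broadcast_to(z,len(d)); return c["eye"]+d*((z-c["eye"][2])/d[:,2])[:,None]
def w2p(c,P):
    Rc=R.from_euler('xyz',c["rotation"]).as_matrix().T; 
    r,_=cv2.Rodrigues(Rc); return cv2.projectPoints(np.asarray(P,float).reshape(-1,1,3),r,-Rc@c["eye"],K(c),np.array([c["k1"],0,0,0.]))[0][:,0]
def ori(yaw): return [-np.pi/2,0,yaw]
def save(c,name,box=None):
    im=c["image"][:,:,::-1]
    if box: x,y,w,h=box; im=im[y:y+h,x:x+w]
    s=min(800/im.shape[1],600/im.shape[0]); cv2.imwrite("pics/"+name,cv2.resize(im,None,fx=s,fy=s,interpolation=cv2.INTER_CUBIC))
E
python3 - <<'E'
from h import *
np.set_printoptions(precision=4,suppress=True)
t=viewer.capture("top"); s=viewer.capture("scene")
save(t,"t1.png",(140,100,200,150)); save(s,"s1.png",(170,120,220,165))
def blob(c,lo,hi,mina=20):
    hsv=cv2.cvtColor(c["image"],cv2.COLOR_RGB2HSV); m=cv2.inRange(hsv,lo,hi)
    n,l,st,ce=cv2.connectedComponentsWithStats(m)
    return [(ce[i],st[i][4],cv2.minAreaRect(np.argwhere(l==i)[:,::-1].astype(np.float32))) for i in range(1,n) if st[i][4]>mina]
print("disc",p2w(t,[262.7,170.8],.092),p2w(s,[255.5,207.4],.092), "lap",p2w(s,[255.1,235.5],0))
for nm,c,z in(("top",t,.142),("scene",s,.142)):
    for b in blob(c,(5,170,90),(18,255,255)): print(nm,"cap",b,p2w(c,b[0],z))
for nm,c,z in(("top",t,.072),("scene",s,.072)):
    for b in blob(c,(9,70,60),(20,169,255)): print(nm,"beech",b,p2w(c,b[0],z))
for nm,c in(("top",t),("scene",s)):
    for b in blob(c,(60,140,60),(85,255,255),8): print(nm,"green",b[0],b[1],p2w(c,b[0],.108)[0])
print("scraper",p2w(t,[170.8,182.2],0),p2w(s,[358.5,213.8],0))
print("bowl",p2w(t,[171.8,245.9],0),p2w(s,[345.8,163.3],0),"jars",p2w(t,[[357.6,164.6],[365.3,225.9]],0),p2w(s,[[146.9,257],[138.6,192.4]],0))
E
```

```text
disc [[ 0.5267 -0.0135  0.092 ]] [[ 0.5281 -0.0147  0.092 ]] lap [[ 0.5355 -0.0169  0.    ]]
top cap (array([264.0848, 167.3074]), np.int32(283), ((264.0, 167.5), (21.0, 20.0), 90.0)) [[ 0.528  -0.0164  0.142 ]]
scene cap (array([255.1667, 194.6891]), np.int32(312), ((255.0, 194.5), (19.0, 24.0), 90.0)) [[ 0.5345 -0.0155  0.142 ]]
top beech (array([92.2266, 34.7931]), np.int32(203), ((92.35999298095703, 34.97999572753906), (15.980613708496094, 15.697771072387695), 8.13010311126709)) [[0.8619 0.4087 0.072 ]]
top beech (array([278.7523,  98.8073]), np.int32(109), ((278.7948303222656, 99.01206970214844), (20.200376510620117, 5.3437042236328125), 86.633544921875)) [[ 0.7032 -0.05    0.072 ]]
top beech (array([264.6882, 165.8495]), np.int32(93), ((264.5000305175781, 167.00001525878906), (23.33452033996582, 23.33452033996582), 45.0)) [[ 0.5411 -0.0181  0.072 ]]
top beech (array([264.3036, 166.6607]), np.int32(56), ((264.2970275878906, 166.47032165527344), (17.31364631652832, 4.477667808532715), 84.2894058227539)) [[ 0.5392 -0.0172  0.072 ]]
top beech (array([165.9058, 183.401 ]), np.int32(
[... 2398 characters left out ...]
, 369.0), (20.0, 8.0), 90.0)) [[0.9004 0.387  0.072 ]]
top green [396.2812  32.7969] 64 [ 0.8545 -0.3235  0.108 ]
top green [284.68 188.74] 50 [ 0.4842 -0.0638  0.108 ]
top green [257.9216 195.6471] 51 [ 0.4678 -0.0033  0.108 ]
top green [270.0811 195.8919] 37 [ 0.4675 -0.0308  0.108 ]
scene green [259.0612 179.6939] 49 [ 0.4708 -0.0019  0.108 ]
scene green [245.3514 180.7568] 37 [ 0.4708 -0.0299  0.108 ]
scene green [229.9592 188.3061] 49 [ 0.4873 -0.0624  0.108 ]
scraper [[0.5072 0.2186 0.    ]] [[ 0.5024  0.2179 -0.    ]]
bowl [[0.347  0.2119 0.    ]] [[0.352  0.2217 0.    ]] jars [[ 0.557  -0.2531  0.    ]
 [ 0.4027 -0.2716  0.    ]] [[ 0.5671 -0.2474  0.    ]
 [ 0.3924 -0.2752  0.    ]]
```

View pics/t1.png

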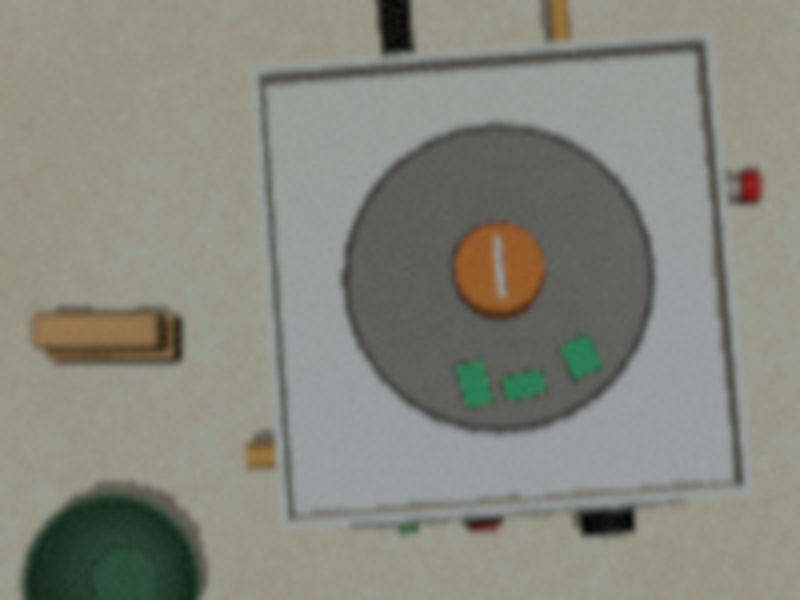

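View pics/s1.png

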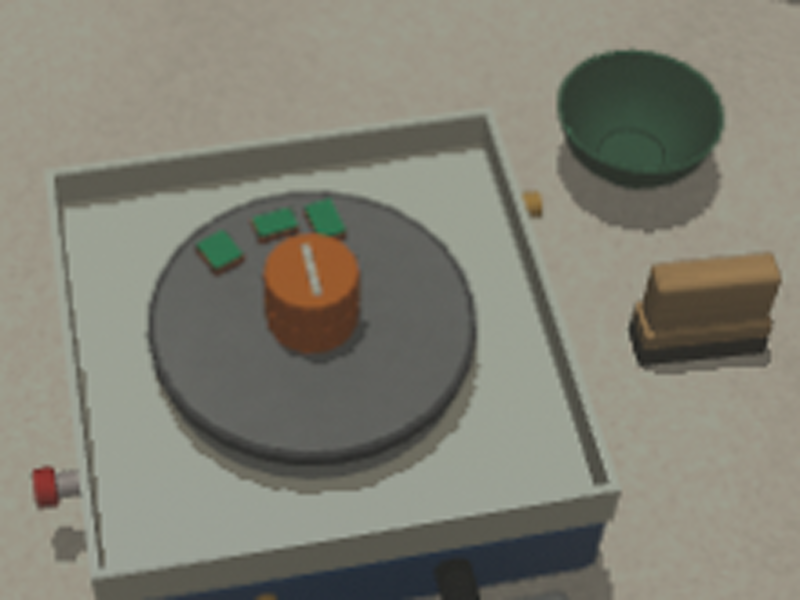

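```bash
python3 - <<'E'
from h import *
np.set_printoptions(precision=4,suppress=True)
t=viewer.capture("top"); s=viewer.capture("scene")
f=lambda L:np.array(L,float)/4+[140,100]
g=lambda L:np.array(L,float)*.275+[170,120]
C=p2w(t,f([[257,72],[708,38],[743,487],[287,522]]),.098); print(C,C.mean(0)); 
for a in range(4): d=C[(a+1)%4]-C[a]; print(np.hypot(*d[:2]),np.degrees(np.arctan2(d[1],d[0])))
C=p2w(s,g([[52,174],[488,115],[616,490],[97,575]]),.098); print(C,C.mean(0)); 
for a in range(4): d=C[(a+1)%4]-C[a]; print(np.hypot(*d[:2]),np.degrees(np.arctan2(d[1],d[0])))
print("disc",p2w(t,f([[499,278]]),.1),"cap",p2w(t,f([499,268]),.142),p2w(s,g([312,270]),.142))
G=p2w(t,f([[33,314],[158,312],[160,348],[37,350]]),.072);print("grip",G,G.mean(0))
G=p2w(s,g([[655,267],[772,255],[778,279],[652,290]]),.072);print("grip",G,G.mean(0))
print(read_clock())
E
```

```text
[[ 0.6484  0.1239  0.098 ]
 [ 0.6709 -0.1382  0.098 ]
 [ 0.4106 -0.1584  0.098 ]
 [ 0.3876  0.1012  0.098 ]] [ 0.5294 -0.0179  0.098 ]
0.26307673203763 -85.09048426287872
0.2610533973764983 -175.56135502672265
0.26062386011118804 95.05524116458774
0.26170763036726263 4.977020389184593
[[ 0.4144 -0.1558  0.098 ]
 [ 0.3935  0.1048  0.098 ]
 [ 0.6555  0.1288  0.098 ]
 [ 0.6771 -0.134   0.098 ]] [ 0.5351 -0.0141  0.098 ]
0.2614780488346839 94.57965414949246
0.2631282582761514 5.22736021073993
0.26360806604516157 -85.29332089830966
0.2636972191927565 -175.23671728456875
disc [[ 0.5287 -0.0182  0.1   ]] cap [[ 0.5287 -0.0179  0.142 ]] [[ 0.5336 -0.0142  0.142 ]]
grip [[0.5082 0.2574 0.072 ]
 [0.5102 0.183  0.072 ]
 [0.4888 0.1813 0.072 ]
 [0.4868 0.2544 0.072 ]] [0.4985 0.219  0.072 ]
grip [[0.4976 0.1882 0.072 ]
 [0.4958 0.2594 0.072 ]
 [0.5135 0.2583 0.072 ]
 [0.5138 0.1828 0.072 ]] [0.5052 0.2222 0.072 ]
1.4
```

The tray corners give the lap at about (0.532, -0.016) with yaw 5°, and both views agree within 6 mm. The sides measure 262 mm against 270 mm, which fits my picks lying slightly inside the corners. The scraper is at about (0.502, 0.2205) with its length along y. Next I'll grasp it.

```bash
cat >> h.py <<'E'
LAP=np.array([.532,-.016]); LY=.087
def lap(x,y,z): 
    c,s=np.cos(LY),np.sin(LY); return [LAP[0]+c*x-s*y,LAP[1]+s*x+c*y,z]
SC=(.502,.2205); SY=.02
E
python3 - <<'E'
from h import *
T=lambda m:print(m,round(read_clock(),2),np.round(read_tcp_pos(),4),np.round(read_ft_force(),1))
bot.goto([*SC,.14],ori(SY)); T("above")
print(bot.servo_line([*SC,.039],rate=.12,f_stop=15)); T("down")
bot.close_gripper(); T("closed"); print(read_grip_width()*87, read_eef_rot())
c=viewer.capture("scene"); save(c,"s2.png",(170,100,240,180))
E
```

```text
above 3.3 [0.5018 0.2214 0.1402] [-1.   0.1  0.2]
False
down 4.29 [0.5025 0.2207 0.0395] [ 0.8  0.1 -0.3]
closed 5.36 [0.5019 0.2205 0.0389] [-1.3  0.1  0.2]
22.16778737414725 [-1.57085721e+00  3.24130005e-04  2.00162517e-02]
```

View pics/s2.png

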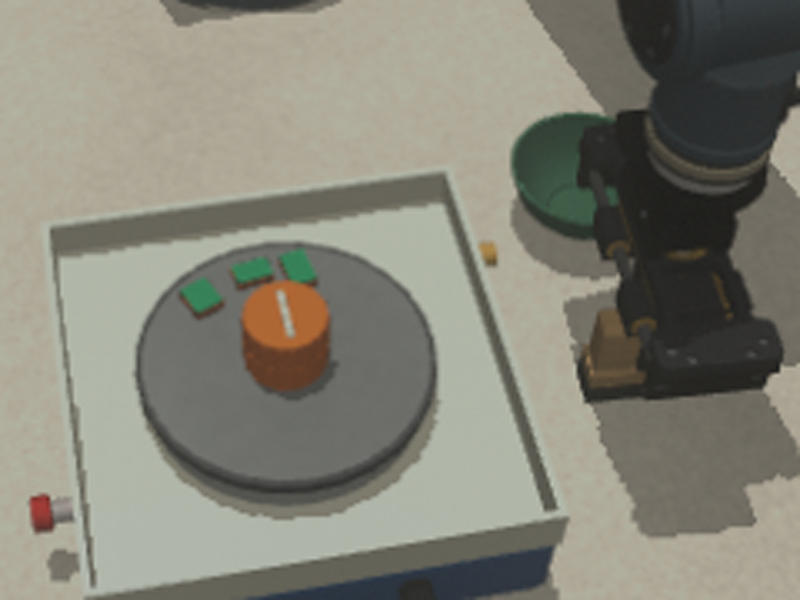

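The fingers hold the scraper at 22.2 mm, which matches its grip thickness. Next I'll move to the start of the wipe and check.

```bash
python3 - <<'E'
from h import *
T=lambda m:print(m,round(read_clock(),2),np.round(read_tcp_pos(),4),np.round(read_ft_force(),1))
bot.servo_line([*SC,.19],rate=.2); T("up")
y=LY+np.pi/2
bot.goto(lap(-.069,.075,.19),ori(y)); T("over")
print(bot.servo_line(lap(-.069,.075,.1405),rate=.1,f_stop=12)); T("down")
for n in("scene","top"):
    c=viewer.capture(n); save(c,n[0]+"3.png",(170,100,240,180) if n=="scene" else (140,80,240,180))
E
```

```text
up 6.32 [0.501  0.2203 0.1891] [-1.  -0.  -1.5]
over 8.04 [0.4568 0.0529 0.1897] [-0.8 -0.7 -1.3]
False
down 8.68 [0.4571 0.0528 0.1406] [ 0.  -0.5 -0.8]
```

View pics/s3.png

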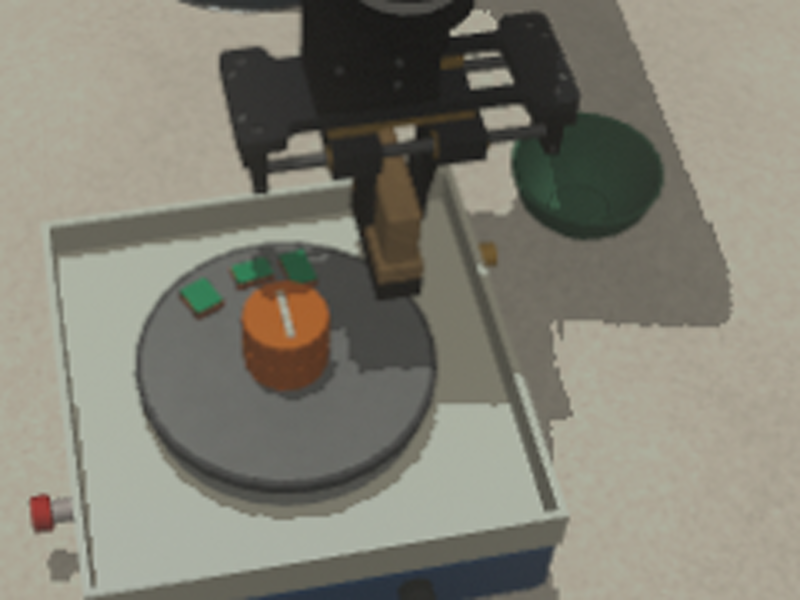

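View pics/t3.png

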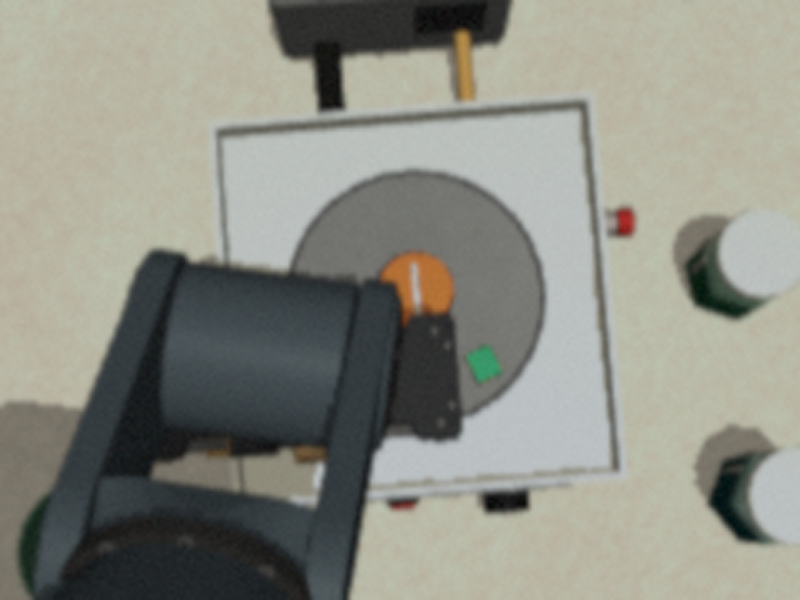

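The scraper hangs level at the left of the disc with the shards ahead of it: in the scene crop the sole's inner end is at about (398,292) and the shards are at about (200,297), (252,270) and (298,267). I'll check the predicted pixels before wiping.

```bash
python3 - <<'E'
from h import *
c=viewer.capture("scene")
P=[lap(-.029,.061,.1015),lap(-.029,.089,.1015),lap(0,0,.142),lap(-.09,0,.1),lap(.09,0,.1),lap(0,.09,.1),lap(0,-.09,.1)]
print(np.round((w2p(c,P)-[170,100])*800/240))
E
```

```text
[[374. 301.]
 [418. 294.]
 [283. 312.]
 [258. 242.]
 [312. 484.]
 [431. 333.]
 [132. 379.]]
```

```bash
python3 - <<'E'
from h import *
T=lambda m:print(m,round(read_clock(),2),np.round(read_tcp_pos(),4),np.round(read_ft_force(),1))
print(bot.servo_line(lap(-.069,-.085,.1405),rate=.06,f_stop=20)); T("swept")
for n in("scene","top"):
    c=viewer.capture(n); save(c,n[0]+"4.png",(170,100,240,180) if n=="scene" else (140,80,240,180))
E
```

```text
False
swept 11.65 [ 0.4706 -0.1065  0.1405] [ 0.1  0.3 -0.8]
```

View pics/s4.png

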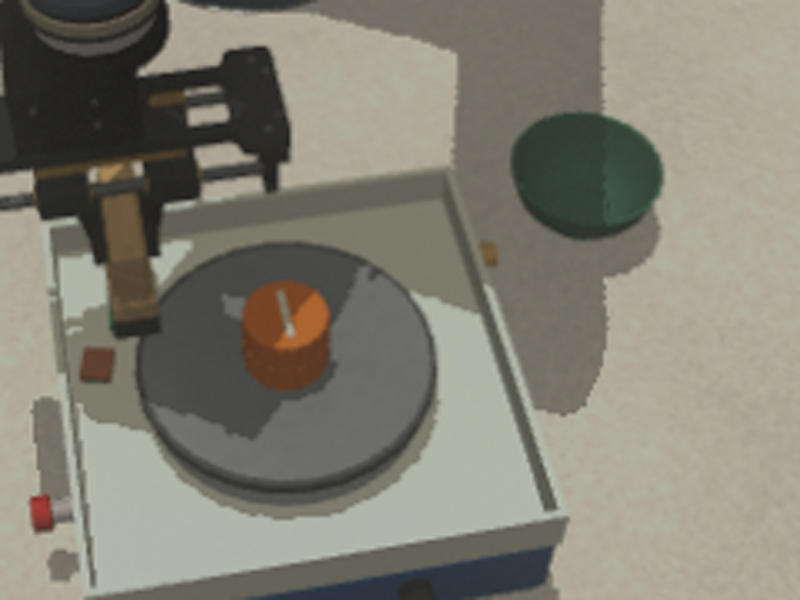

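View pics/t4.png

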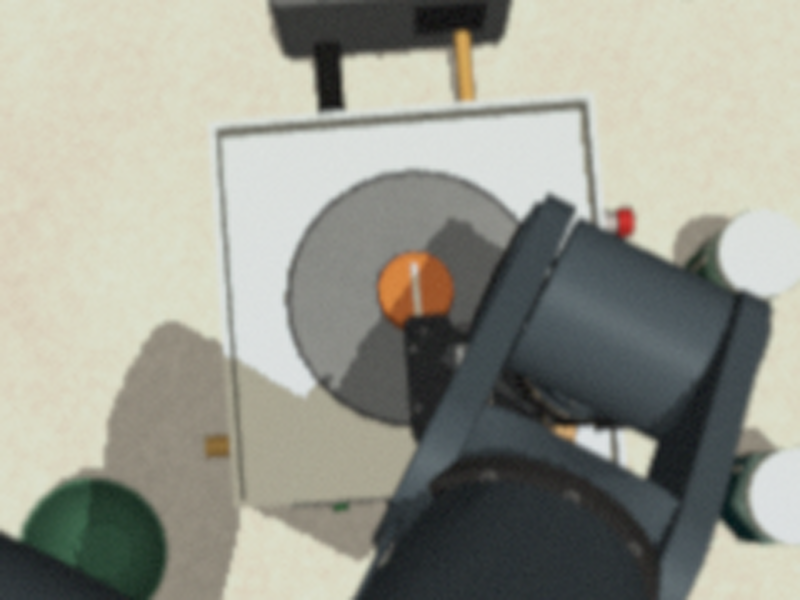

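The disc is clear. One shard shows overturned in the tray at (97,363), and the others are hidden behind the scraper. I'll lift it away and look before setting it down.

```bash
python3 - <<'E'
from h import *
T=lambda m:print(m,round(read_clock(),2),np.round(read_tcp_pos(),4),np.round(read_ft_force(),1))
bot.servo_line(lap(-.069,-.085,.20),rate=.15)
bot.goto([*SC,.20],ori(SY)); T("back")
for n in("scene","top"):
    c=viewer.capture(n); save(c,n[0]+"5.png",(170,100,240,180) if n=="scene" else (140,80,240,180))
E
```

```text
back 14.28 [0.502  0.2201 0.1997] [-0.3  0.3 -1.3]
```

View pics/s5.png

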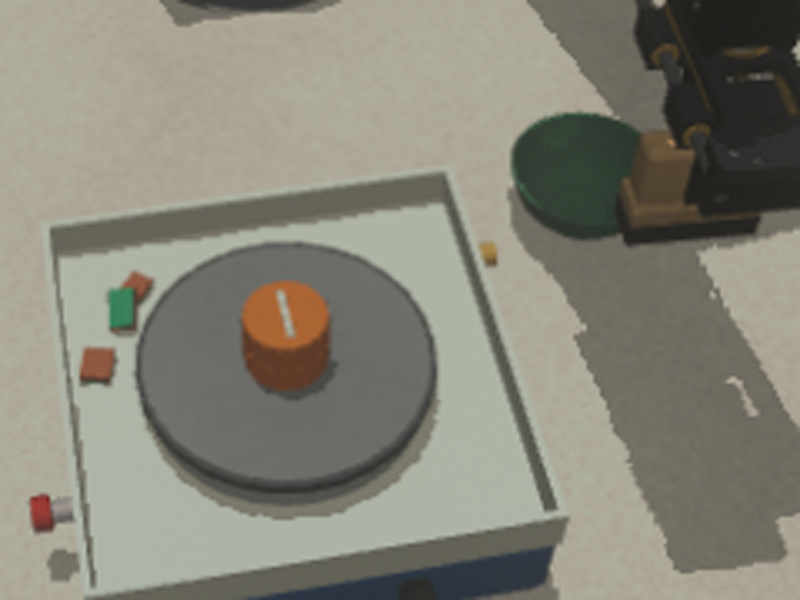

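View pics/t5.png

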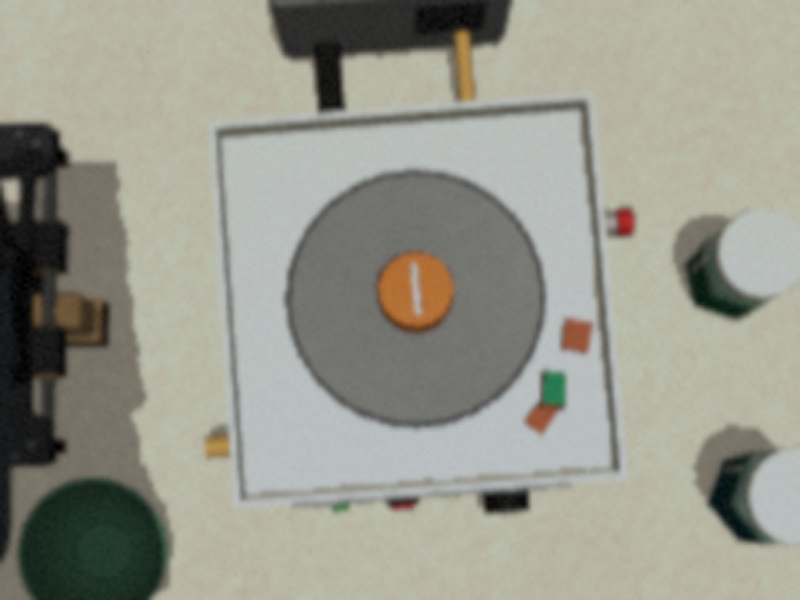

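All three shards lie in the tray: in the top crop they are at about (576,335), (553,388) and (540,417), at least 25 px from the walls. Next I'll set the scraper down and go to the cap.

```bash
python3 - <<'E'
from h import *
T=lambda m:print(m,round(read_clock(),2),np.round(read_tcp_pos(),4),np.round(read_ft_force(),1),np.round(read_ft_torque(),2))
bot.servo_line([*SC,.055],rate=.2)
print(bot.servo_line([*SC,.0385],rate=.05,f_stop=8)); T("placed")
bot.ungrasp(); T("open"); bot.servo_line([*SC,.16],rate=.2)
J1=np.arctan2(LAP[1],LAP[0])
bot.goto([*LAP,.20],ori(J1)); T("over cap"); print(np.round(read_joints(),3))
c=viewer.capture("scene"); save(c,"s6.png",(170,100,240,180))
E
```

```text
True
placed 15.65 [0.502  0.2206 0.0386] [-0.3  0.3  3.3] [-0.08  0.02  0.04]
open 16.9 [0.5014 0.2204 0.038 ] [ 0.4 -0.7 -0.1] [-0.07  0.01  0.03]
over cap 18.62 [ 0.5313 -0.0151  0.1991] [ 0.2  0.1 -0.6] [-0.03  0.03  0.03]
[-2.390e-01  4.340e-01  1.691e+00  1.000e-03  1.019e+00 -2.100e-01]
```

View pics/s6.png

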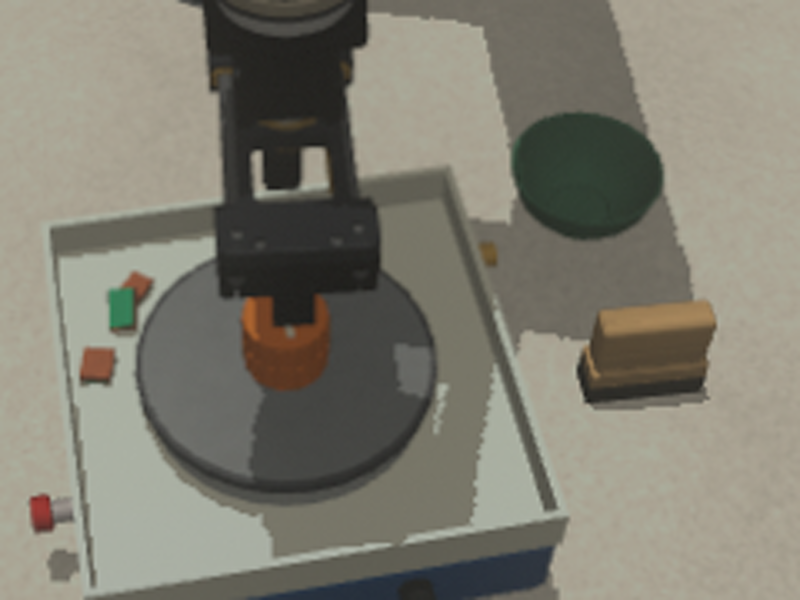

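The scraper stands on the bench at (648,350) and the gripper is over the cap. Next I'll grip it and try a small turn.

```bash
python3 - <<'E'
from h import *
T=lambda m:print(m,round(read_clock(),2),np.round(read_tcp_pos(),4),np.round(read_ft_force(),1),np.round(read_ft_torque(),2))
print(bot.servo_line([*LAP,.114],rate=.1,f_stop=10)); T("down")
bot.close_gripper(); T("closed"); print(read_grip_width()*87)
q=np.array(read_joints())
for d in (-.1,-.2,-.3):
    p=q.copy(); p[5]+=d; bot.goto_joints(p); T(f"dJ6 {d}"); print(round(read_joints()[5]-q[5],3),round(read_tau()[5],2))
E
```

```text
False
down 19.68 [ 0.5325 -0.016   0.1145] [-0.5  0.2  0.1] [-0.09  0.04  0.02]
closed 20.4 [ 0.5318 -0.016   0.114 ] [-0.5 -0.2  0.8] [-0.06  0.17 -0.02]
49.306388955983245
dJ6 -0.1 20.65 [ 0.5314 -0.0155  0.114 ] [-0.8  2.1  1.9] [0.35 0.2  0.01]
-0.098 -0.08
dJ6 -0.2 20.9 [ 0.5313 -0.0154  0.114 ] [-1.8  4.4  3.3] [ 0.52  0.35 -0.52]
-0.195 -0.56
dJ6 -0.3 21.15 [ 0.5313 -0.0157  0.1139] [-2.1  3.2  1.3] [ 0.43  0.37 -0.73]
-0.295 -0.78
```

Turning counter-clockwise builds up resistance (Mz -0.52, then -0.73 N m), so it stops there. I'll try clockwise.

```bash
python3 - <<'E'
from h import *
T=lambda m:print(m,round(read_clock(),2),np.round(read_tcp_pos(),4),np.round(read_ft_force(),1),np.round(read_ft_torque(),2))
q=np.array(read_joints())
for d in (.15,.3,.5,.7):
    p=q.copy(); p[5]+=d; bot.goto_joints(p); T(f"dJ6 {d}"); print(round(read_joints()[5]-q[5],3),round(read_tau()[5],2))
E
```

```text
dJ6 0.15 21.43 [ 0.5318 -0.0161  0.1139] [-1.   1.  -0.5] [ 0.08  0.02 -0.07]
0.148 0.06
dJ6 0.3 21.69 [ 0.5319 -0.0162  0.1139] [ 0.3 -0.4 -0.4] [-0.18 -0.03  0.  ]
0.295 0.1
dJ6 0.5 22.0 [ 0.5315 -0.016   0.1139] [ 0.4  0.3 -0.7] [-0.18 -0.02 -0.03]
0.494 0.07
dJ6 0.7 22.31 [ 0.5314 -0.0159  0.1139] [0.2 0.2 0.2] [-0.15  0.02  0.01]
0.694 0.07
```

It turns freely clockwise, so the thread is left-handed. I'll continue to about 1.75 rad past the start and lift with a force guard.

```bash
python3 - <<'E'
from h import *
T=lambda m:print(m,round(read_clock(),2),np.round(read_tcp_pos(),4),np.round(read_ft_force(),1),np.round(read_ft_torque(),2))
p=np.array(read_joints()); p[5]+=.6; bot.goto_joints(p); T("a"); p[5]+=.65; bot.goto_joints(p); T("b")
x=read_tcp_pos()
stopped=bot.servo_line([x[0],x[1],.134],rate=.04,f_stop=12); T(f"lift {stopped}")
if not stopped:
    bot.servo_line([x[0],x[1],.214],rate=.1); T("up"); bot.hold(.4)
print(read_grip_width()*87)
for n in("scene","top"):
    c=viewer.capture(n); save(c,n[0]+"7.png",(130,70,280,210))
E
```

```text
a 22.93 [ 0.5313 -0.0159  0.1139] [ 0.3 -0.2 -1.4] [-0.1   0.13 -0.08]
b 23.6 [ 0.5312 -0.0159  0.1139] [ 0.4  0.1 -1.3] [-0.1   0.14  0.03]
lift False 24.25 [ 0.5312 -0.0159  0.1342] [ 0.4 -0.1 -1.1] [-0.08  0.13 -0.04]
up 25.2 [ 0.5307 -0.0158  0.2134] [ 0.8  0.8 -1.6] [-0.04  0.15 -0.05]
49.10732505443361
```

View pics/s7.png

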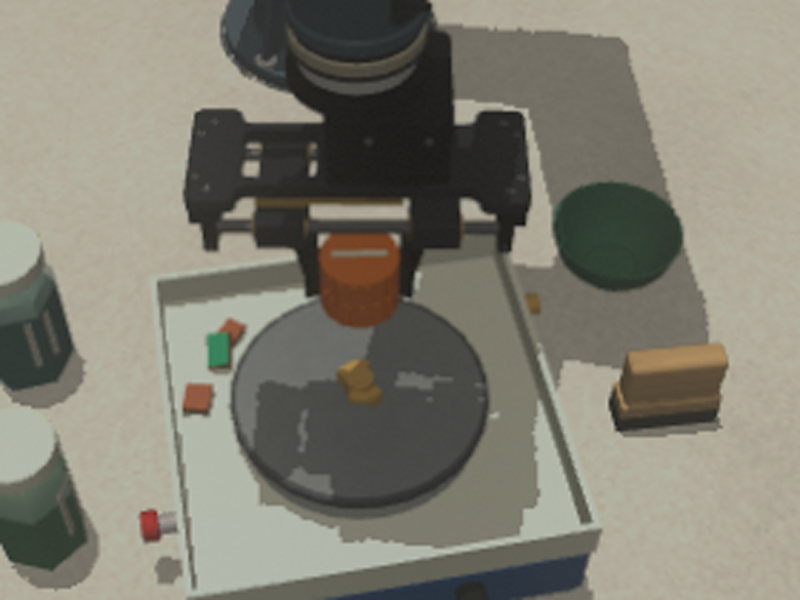

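View pics/t7.png

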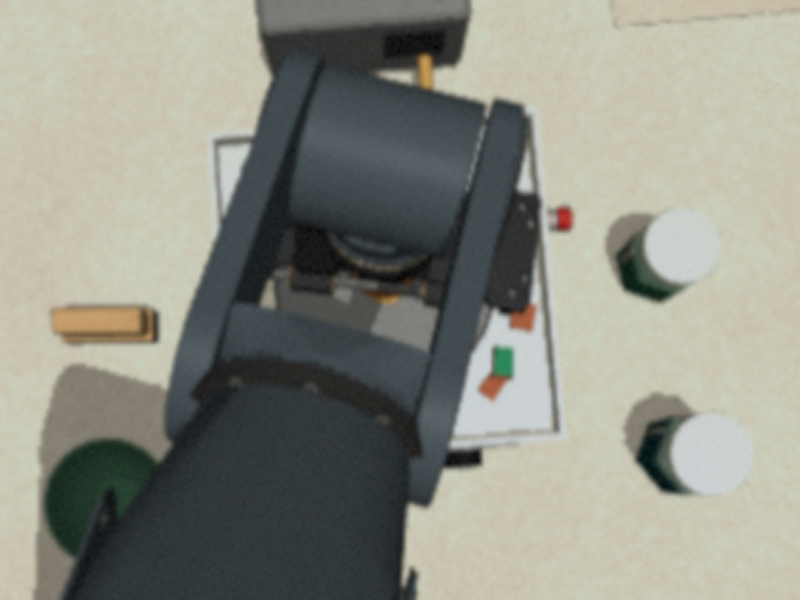

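The cap is held upright between the fingers at (360,280), and the bare spindle stub shows at (358,382). The shards are in the tray, the scraper is on the bench, and the jars and bowl haven't moved. Handing in.

```bash
python3 - <<'E'
from h import *
bot.hold(.3); print(read_clock(),read_grip_width()*87,read_tcp_pos(),np.abs(read_joint_vel()).max()); bot.job_done()
E
```

```text
26.0 49.1420136178915 [ 0.53125674 -0.0158618   0.21403211] 0.0014573789170727615
the job is handed in; nothing more can be done
```

The job is done and handed in at 26.0 s. I wiped the three shards off the disc with the scraper in one sweep past the cap and set the scraper back where it stood. The spindle thread is left-handed: counter-clockwise jammed at about 0.7 N m, while clockwise turned freely. I turned the cap about 1.75 rad clockwise past its starting angle, and it lifted off without resistance.

**Last checks:**
- **Cap:** it is held upright and still, gripped at 49 mm, with its underside about 100 mm above the disc.
- **Shards and scraper:** all three shards show in the drip tray, two of them turned over and one possibly leaning on another. The scraper is standing on the bench.
- **Jars and bowl:** they look unmoved in the last pictures; I did not re-measure their positions.

The only disagreement was in the camera measurements. The tray measured 262 mm across instead of 270 mm, and the two views differed by up to about 6 mm. I used the average of the two views, and every grasp held.

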